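# Complete the kit: one of each tin, and the stone tipped onto its edge

## Task

Complete the kit in the wooden frame: it takes one flat tin, one tall tin and the stone, and one of the tins is already in it. From the loose tins at the front of the bench, slide one of the missing kind across the bench until it is wholly inside the tin compartment, and push the stone over the edge of its step so that it tips a quarter turn and stands on its long narrow side in the bay behind. Lift nothing, and leave the spare tins and everything else where they are.

Things in the scene. Friction and masses are not known exactly. Their poses are not given: they have to be found in the camera images.
- kit_frame: low wooden kit frame fixed to the bench, 110 mm deep (x) by 316 mm wide (y), walls 8 mm thick, 34 mm high; origin: centre of its footprint at bench height; x points from its open front to its back wall (inner face at x = 47 mm), y to its left. Its floor is the bench (thin cork liner, no lip). Tin compartment on the right (y -150 to 10 mm), stone step and bay on the left (y 18 to 150 mm)
- tin_mouth (a point): middle of the open front of the tin compartment, on the bench; axes as the frame's. The compartment is 160 mm wide and runs 102 mm from here to the back wall, no front wall. One of the four tins stands in its right half at the start (tin centre 32 to 47 mm right of this point and 55 to 69 mm behind it), leaving room for one more tin in its left half
- step_edge (a point): middle of the rear edge of the level plywood step, 24 mm above the bench; axes as the frame's. The step is 132 mm wide between side walls (10 mm higher than it) and reaches 55 mm forward of this edge to the frame's front. Behind the edge lies the stone's bay, at bench height, 47 mm deep to the back wall and 132 mm wide
- stone: dark grey sharpening stone, plain bar: 26 mm along its x, 98 mm along its y, 20 mm along its z; 120 g more or less; origin: centre of its broad underside. It starts lying broad side down on the frame's step, long side roughly (within 0.1 rad) along the frame's y, its x roughly along the frame's x. Pushed slowly towards the bay it slides on the step until about half of it overhangs the edge, then tips over the edge by itself
- stone_center (a point): centre of the stone (10 mm above its origin along its z)
- flat_tin_a: round flat tin with slip lid, brass-coloured, 62 mm across and 24 mm high; origin: centre of its underside, z up. Stands upright on the bench or, in some starts, is the tin already in the frame. Twin of the other flat tin; about 60 g
- flat_tin_b: round flat tin with slip lid, brass-coloured, 62 mm across and 24 mm high; origin: centre of its underside, z up. Stands upright on the bench or, in some starts, is the tin already in the frame. Twin of the other flat tin; about 60 g
- tall_tin_a: round tall tin with slip lid, grey metal, 52 mm across and 34 mm high; origin: centre of its underside, z up. Stands upright on the bench or, in some starts, is the tin already in the frame. Twin of the other tall tin; about 80 g
- tall_tin_b: round tall tin with slip lid, grey metal, 52 mm across and 34 mm high; origin: centre of its underside, z up. Stands upright on the bench or, in some starts, is the tin already in the frame. Twin of the other tall tin; about 80 g
- nugget: glass nugget, flat underneath, 21 mm across, 9 mm high, lying on the bench; bystander; origin under its centre
- oil_bottle: small standing bottle with a screw cap, 35 mm across, 73 mm high; bystander; origin under its centre
- glass_cutter: glass cutter lying on the bench, 13 mm thick, 143 mm along its y; bystander; origin under its centre
- brush_jar: glass jar with a brush in it, 61 mm across, 71 mm high (brush about 150 mm), fixed on the bench behind the frame; origin under its centre
- running_pliers: pliers lying open, 58 mm along x, 168 mm along y, 13 mm high; bystander; origin under their centre
Mind the look-alikes: they are no part of the job. Leave any blue, orange or pink look-alike of the tall_tin_a alone.

How it is judged:
By the outcome, as a careful person would: the job done as asked, in the order asked, and still so for the second after the job is handed in, with the robot touching nothing.
It also fails if it takes over 56 s, if anything falls off the work surface, if the arm or the gripper's body presses on something with over 40 N, if the wrist force passes 120 N, or if a joint passes its speed limit or range.

## Robot

A 6-joint arm with a two-finger parallel gripper is mounted at the origin on a cart in front of the work surface, level with it; the furniture and walls round the work are solid. World frame = base frame: x ahead of the robot, y to its left, z up, the work surface at z = 0. Lengths are in m, angles in rad, forces in N, time in s.
With the tool pointing down it reaches from about 0.275 to 0.825 m from the base axis. Payload 4.9 kg.
Tool frame: the origin (TCP) lies midway between the tips of the shut fingers; the grasp point (between the pads) lies 19 mm behind it (grip_point_offset is the distance from the TCP to the grasp point, in m); z points along the fingers, y is the line along which they close (so a half turn about z gives the same grasp; the last joint's range is limited). The gripper opens to 85 mm and grips with 20 to 120 N. Pads are 22 mm wide; open, the fingers measure 114 mm over their backs; the gripper's body (76 mm by 85 mm) begins 54 mm behind the grasp point. The pads swing forward as they close: fully open they stand 13 mm farther back than shut.
Start: joints at [1.171, 0.326, -0.193, 1.052, 0, 1.437], TCP at [0.144, 0.531, 0.231] pointing down, gripper open.
Joint ranges: [-2.65, 2.65], [-0.97, 1.79], [-1.3, 1.35], [-1.93, 2.1], [-1.47, 1.37], [-3.14, 3.14]. Speed limits (rad/s): [2.57, 2.57, 3.14, 3.14, 3.14, 3.14].

## Interface

Orientations are given as a rotation vector (axis times angle).
In Python, from cell import * gives the robot as it stands. Calls block until the motion is done:
- movep(position, orientation): joint-space move of the TCP to a pose.
- move_l(position, velocity=0.15, rot=None, until_force=None): straight line of the TCP; rot=None keeps the orientation; velocity is the mean speed in m/s. With until_force (N) it stops when the force on the tool has changed by that much, and returns True; else False.
- set_joints(angles): joint-space move.
- let_go() and grab(newtons=None): open the fingers fully, or close them until they stop; newtons is the grip in N (None keeps the last).
- sleep(seconds).
- ik(position, orientation): joint angles nearest the present ones, or None.
- get_state(): the state.
- grab_frame(name): name is "scene" or "side" or "wrist"; returns a dict with "img" (400x640x3 uint8, red, green, blue), "fx", "fy", "cx", "cy" (pixels), "cam_to_world" (4x4, takes a point from camera to world coordinates); the wrist camera has in their place "T_tool_cam" (4x4, takes a point from camera to tool coordinates, whose origin is the TCP and whose axes are the flange's). Camera axes: x right, y down, z forward; pixel columns grow to the right and rows downward; lengths in m; the calibration is good to about 2 mm. The wrist camera is an equidistant fisheye: a pixel r from the principal point sees the ray r / f radians off the axis. A picture is of the moment at which its call begins: read the wrist's pose just before it. There is no depth.
A pose or a line that the arm cannot do raises MotionError and nothing moves.
- sign_off(): hands the job in; it is judged then, once.
Trained networks look in the newest picture that a camera, given by its name, has taken for a name from the list of things; names that differ only in an ending like _2 or _b are one class to them, and where a whole thing is asked for, a point or a joint stands for the part that bears it (a point fixed in the world has none). Each returns a list of dicts, best first, with "score" (0 to 1); they miss things now and then, are a little off and sometimes report something else, mostly with a low value. They report only what shows in the picture. A call takes as long as a camera call. They do not tell look-alikes from the thing itself.
- spot_in(camera, name): "centre" ([column, row] in pixels, amid what is visible of it).
- silhouettes(camera, name): "mask" (400x640 bool, what is visible of it) and "centre" ([column, row] in pixels, amid what is visible of it).
- tip_of(camera, name): "centre" ([column, row] in pixels: a listed point, or the origin of a listed thing).
The state is a dict: "clock": time; "q": joint angles; "joint_velocities": joint speeds; "tau": joint torques, N m; "position": TCP position; "eef_rot": TCP orientation; "contact_force": force on the tool from outside, world axes, zero at the start; "wrist_torque": the same for the moment, N m; "finger_gap": opening from 0.0 (shut) to 1.0 (fully open); "grasp_force": force on a finger pad.
Only numpy, scipy, OpenCV 4.12 (cv2) and the standard library are available. Lean on these libraries where they do the work, as an engineer would, in place of code of your own. Each camera call takes 0.05 s, during which the arm holds its last target. There are 200 camera calls.

## Working session

There is one attempt and no reset: what is moved stays moved. The work goes in short steps, each a Python script; the robot and the scene stay as the last script left them, time stands still between calls to the robot, and variables do not carry over. Pictures are saved under pics/ and viewed, at most 10 in all, crops included, and the job is handed in when it is done.

```bash
ls; mkdir -p pics
cat > h.py <<'E'
from cell import *
import numpy as np, cv2
def ray_plane(f,px,z):
    T=np.array(f["cam_to_world"]); d=T[:3,:3]@np.array([(px[0]-f["cx"])/f["fx"],(px[1]-f["cy"])/f["fy"],1.])
    o=T[:3,3]; return o+d*(z-o[2])/d[2]
def proj(f,p):
    T=np.linalg.inv(np.array(f["cam_to_world"])); c=T[:3,:3]@np.array(p)+T[:3,3]
    return [f["cx"]+f["fx"]*c[0]/c[2],f["cy"]+f["fy"]*c[1]/c[2]]
def save(f,n): cv2.imwrite("pics/"+n,cv2.cvtColor(f["img"],cv2.COLOR_RGB2BGR))
E
python3 - <<'E'
from h import *
np.set_printoptions(precision=3,suppress=True)
Z={"kit_frame":0,"tin_mouth":0,"step_edge":.024,"stone_center":.034,"stone":.024,"flat_tin_a":0,"tall_tin_a":0,"nugget":0,"oil_bottle":0,"glass_cutter":0,"brush_jar":0,"running_pliers":0}
for c in ("scene","side"):
    f=grab_frame(c); save(f,c+"0.png")
    print(c,np.array(f["cam_to_world"])[:3,3],f["fx"])
    for n,z in Z.items():
        for r in tip_of(c,n)[:6]: print(n,round(r["score"],2),np.round(r["centre"]),ray_plane(f,r["centre"],z)[:2])
s=get_state();print(s["clock"],s["eef_rot"],s["position"])
E
```

```text
pics
scene [-0.427 -0.711  0.692] 392.46323797770117
kit_frame 0.41 [243. 175.] [0.563 0.363]
tin_mouth 0.58 [336. 223.] [ 0.496 -0.131]
step_edge 0.73 [313. 192.] [0.587 0.029]
stone_center 0.63 [310. 192.] [0.566 0.024]
stone 0.59 [308. 195.] [0.554 0.028]
flat_tin_a 0.71 [357. 220.] [ 0.557 -0.179]
tall_tin_a 0.71 [364. 251.] [ 0.42  -0.283]
tall_tin_a 0.68 [316. 256.] [ 0.316 -0.185]
tall_tin_a 0.6 [394. 250.] [ 0.477 -0.353]
tall_tin_a 0.58 [352. 266.] [ 0.338 -0.291]
tall_tin_a 0.53 [274. 208.] [0.443 0.092]
nugget 0.63 [364. 251.] [ 0.418 -0.283]
nugget 0.37 [243. 208.] [0.377 0.171]
oil_bottle 0.65 [242. 177.] [0.552 0.356]
oil_bottle 0.64 [309. 195.] [0.592 0.051]
oil_bottle 0.6 [367. 202.] [ 0.679 -0.144]
glass_cutter 0.55 [365. 250.] [ 0.423 -0.284]
glass_cutter 0.4 [310. 194.] [0.604 0.053]
glass_cutter 0.39 [272. 175.] [0.637 0.272]
brush_jar 0.84 [367. 203.] [ 0.672 -0.15 ]
running_pliers 0.7 [441. 250.] [ 0.565 -0.464]
running_pliers 0.16 [310. 193.] [0.611 0.06 ]
side [0.385 1.088 0.704] 436.06563749476175
kit_frame 0.64 [298. 205.] [ 0.58 -0.06]
tin_mouth 0.9 [321. 1
[... 405 characters left out ...]
l_tin_a 0.74 [352. 176.] [ 0.42  -0.277]
tall_tin_a 0.7 [342. 231.] [0.435 0.065]
tall_tin_a 0.66 [380. 190.] [ 0.325 -0.182]
tall_tin_a 0.63 [329. 166.] [ 0.505 -0.344]
tall_tin_a 0.61 [375. 176.] [ 0.34  -0.277]
nugget 0.53 [363. 249.] [0.373 0.145]
oil_bottle 0.77 [281. 293.] [0.561 0.334]
oil_bottle 0.26 [299. 205.] [ 0.576 -0.063]
glass_cutter 0.64 [303. 187.] [ 0.579 -0.18 ]
glass_cutter 0.44 [257. 271.] [0.635 0.263]
glass_cutter 0.37 [265. 187.] [ 0.708 -0.171]
brush_jar 0.67 [266. 191.] [ 0.697 -0.144]
brush_jar 0.23 [330. 275.] [0.452 0.26 ]
running_pliers 0.46 [319. 154.] [ 0.556 -0.45 ]
running_pliers 0.38 [323. 200.] [ 0.505 -0.101]
1.3 [-0.416 -3.114  0.   ] [0.144 0.531 0.231]
```

Run:
```python
import cv2
for n,(x0,y0) in {"scene0":(215,140),"side0":(215,130)}.items():
    im=cv2.imread(f"pics/{n}.png")[y0:y0+180,x0:x0+260]
    cv2.imwrite(f"pics/{n}c.png",cv2.resize(im,(780,540),interpolation=cv2.INTER_CUBIC))
```

```text
(no output)
```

View pics/scene0c.png

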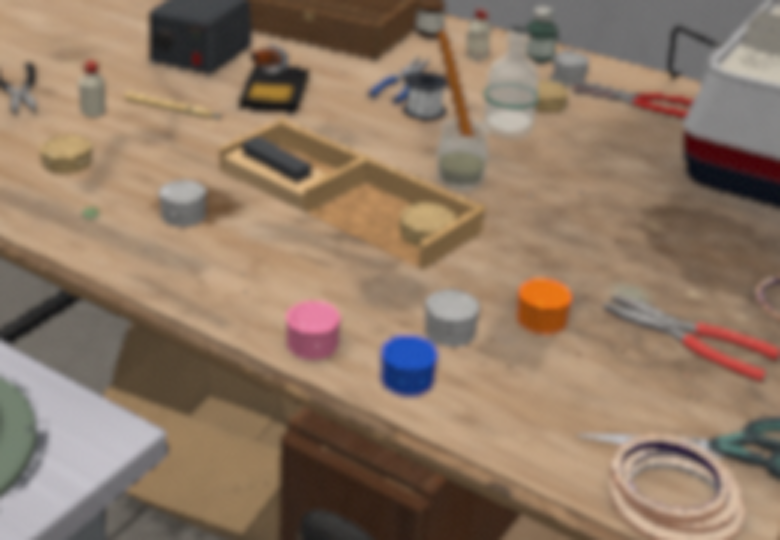

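View pics/side0c.png

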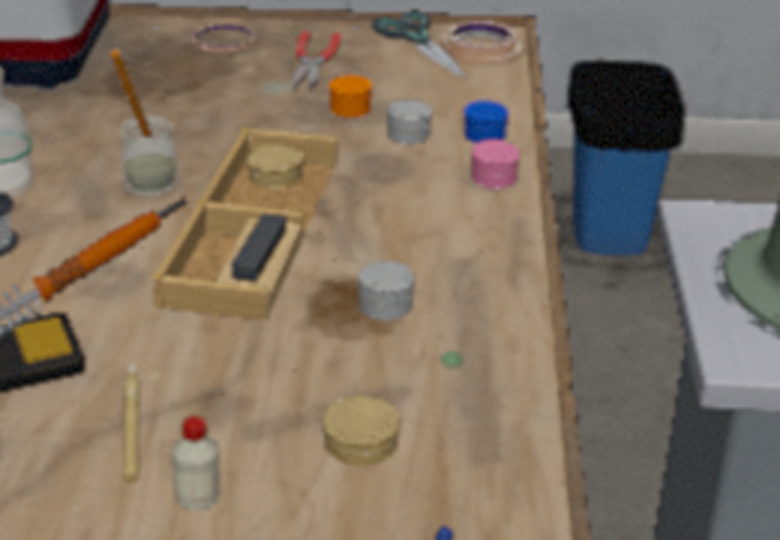

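The flat tin is already in the frame (crop ~(428,220)), so a tall grey one is missing. The free grey tin on the left (scene px ≈274,208) is the easier of the two, because the right one stands among the blue, pink and orange look-alikes. Next is a close look from above with the wrist camera.

```bash
cat >> h.py <<'E'
from scipy.spatial.transform import Rotation as Rn
def down(yaw):  # tool x axis at angle yaw in world, z down
    return np.pi*np.array([np.cos(yaw/2),np.sin(yaw/2),0])
def wrist():
    s=get_state(); f=grab_frame("wrist")
    T=np.eye(4); T[:3,:3]=Rn.from_rotvec(s["eef_rot"]).as_matrix(); T[:3,3]=s["position"]
    f["W"]=T@np.array(f["T_tool_cam"]); return f
def wray(f,px,z):
    v=np.array([px[0]-f["cx"],px[1]-f["cy"]]); r=np.linalg.norm(v)+1e-9; th=r/f["fx"]
    d=f["W"][:3,:3]@np.array([*(v/r*np.sin(th)),np.cos(th)]); o=f["W"][:3,3]
    return o+d*(z-o[2])/d[2]
E
python3 - <<'E'
from h import *
np.set_printoptions(precision=4,suppress=True)
movep([0.48,0.0,0.30],down(np.radians(80)))
s=get_state();print(s["clock"],s["q"],s["position"])
f=wrist(); save(f,"w1.png")
for n,z in {"tin_mouth":0,"step_edge":.024,"stone_center":.034,"stone":.024,"kit_frame":0,"flat_tin_a":0,"tall_tin_a":0}.items():
    for r in tip_of("wrist",n)[:5]: print(n,round(r["score"],2),np.round(r["centre"]),wray(f,r["centre"],z)[:2])
for n,z in {"stone":.044,"flat_tin_a":.024,"tall_tin_a":.034}.items():
    for r in silhouettes("wrist",n)[:5]:
        m=r["mask"]; print("sil",n,round(r["score"],2),np.round(r["centre"]),m.sum(),wray(f,r["centre"],z)[:2])
E
```

```text
3.5583 [-0.1526  0.1564 -0.2392  1.1754  0.0002  1.5914] [0.48   0.0007 0.2999]
tin_mouth 0.63 [359. 233.] [ 0.5154 -0.1187]
tin_mouth 0.46 [282. 120.] [0.4338 0.0701]
step_edge 0.58 [397. 133.] [0.5879 0.0273]
stone_center 0.58 [376. 138.] [0.5568 0.0261]
stone 0.58 [368. 136.] [0.547  0.0286]
kit_frame 0.88 [389. 190.] [ 0.57   -0.0582]
flat_tin_a 0.91 [393. 258.] [ 0.565  -0.1732]
tall_tin_a 0.96 [318. 325.] [ 0.421  -0.2848]
tall_tin_a 0.83 [273. 331.] [ 0.3361 -0.2884]
tall_tin_a 0.81 [254. 290.] [ 0.3264 -0.1927]
tall_tin_a 0.63 [280. 121.] [0.43   0.0702]
sil stone 0.86 [372. 137.] 1498 [0.5499 0.0295]
sil flat_tin_a 0.96 [395. 260.] 1162 [ 0.5641 -0.164 ]
sil flat_tin_a 0.82 [262.   4.] 344 [0.4372 0.2395]
sil tall_tin_a 0.82 [319. 325.] 531 [ 0.4282 -0.2588]
sil tall_tin_a 0.81 [252. 293.] 931 [ 0.3337 -0.1778]
sil tall_tin_a 0.7 [268. 330.] 241 [ 0.3396 -0.2558]
sil tall_tin_a 0.67 [280. 123.] 1250 [0.4352 0.0676]
sil tall_tin_a 0.59 [260.   5.] 299 [0.4367 0.2342]
```

View pics/w1.png

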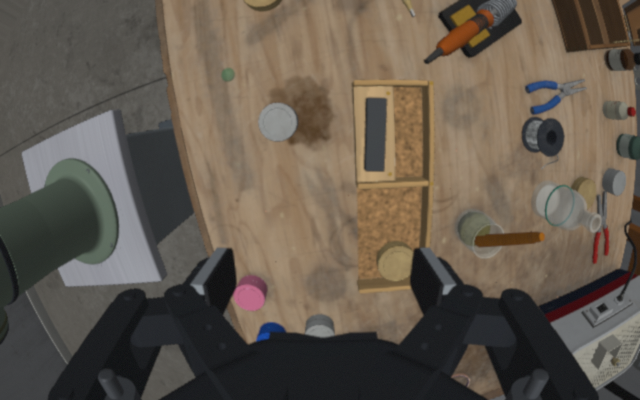

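The wrist picture shows the grey tin at (278,121). The frame's top corners are about (355,82), (432,82), (427,288) and (359,291), the divider runs (357,185) to (429,182), and the stone is at (375,134). I'll work out the frame's yaw from the corners, then grip the tin lightly and drag it along the bench.

Run:
```python
from h import *
np.set_printoptions(precision=4,suppress=True)
f=wrist()
L={(-55,158):(355,82),(55,158):(433,82),(55,-158):(427,288),(-55,-158):(359,291),(-55,14):(357,185),(51,14):(429,182)}
P=np.array([k for k in L])/1000.; Q=np.array([wray(f,v,.034)[:2] for v in L.values()]); print(Q)
def fit(P,Q):
    p=P-P.mean(0);q=Q-Q.mean(0)
    a=np.arctan2((p[:,0]*q[:,1]-p[:,1]*q[:,0]).sum(),(p*q).sum())
    R=np.array([[np.cos(a),-np.sin(a)],[np.sin(a),np.cos(a)]]); return a,R,Q.mean(0)-R@P.mean(0)
a,R,t=fit(P,Q); print(a,t,(Q-(P@R.T+t))*1000)
for n,p in {"mouth":(-.055,-.07),"edge":(0,.084)}.items(): print(n,R@p+t)
print("tin",[wray(f,c,.034)[:2] for c in [(278,121)]])
# stone top corners from mask
m=silhouettes("wrist","stone")[0]["mask"].astype(np.uint8)
b=cv2.minAreaRect(cv2.findContours(m,0,2)[0][0]); print(b, [R.T@(wray(f,c,.044)[:2]-t) for c in cv2.boxPoints(b)])
tin=R.T@(wray(f,(395,260),.024)[:2]-t); print("flat tin in frame",tin)
```

```text
[[ 0.5408  0.1028]
 [ 0.6473  0.0903]
 [ 0.6116 -0.2222]
 [ 0.5016 -0.2026]
 [ 0.5213 -0.0343]
 [ 0.6237 -0.0473]]
-0.12312556704461511 [ 0.5745 -0.057 ] [[ 1.4703 -3.8041]
 [-1.1795 -2.8121]
 [ 1.9481 -1.7087]
 [ 1.1322  4.3554]
 [-0.2711  1.9527]
 [-3.1     2.0169]]
mouth [ 0.5113 -0.1197]
edge [0.5848 0.0264]
tin [array([0.4325, 0.0697])]
((374.36712646484375, 133.58016967773438), (21.94615936279297, 74.93113708496094), 1.3639276027679443) [array([-0.0487,  0.0373]), array([-0.0431,  0.1351]), array([-0.0145,  0.134 ]), array([-0.0192,  0.0353])]
flat tin in frame [ 0.003  -0.1079]
```

```bash
cat >> h.py <<'E'
A=-0.1231; c,s_=np.cos(A),np.sin(A); RF=np.array([[c,-s_],[s_,c]]); TF=np.array([.5745,-.057])
def fw(x,y,z): return [*(RF@np.array([x,y])+TF),z]
E
python3 - <<'E'
from h import *
np.set_printoptions(precision=4,suppress=True)
o=down(A+np.pi/2); p=[.4328,.0692]
movep([*p,.09],o)
move_l([*p,.004],.08)
print(get_state()["contact_force"])
grab(20)
s=get_state();print(s["clock"],s["position"],s["finger_gap"],s["grasp_force"],s["contact_force"])
z=s["position"][2]
move_l(fw(-.13,-.033,z),.08)
s=get_state();print(s["clock"],s["position"],s["finger_gap"],s["grasp_force"],s["contact_force"])
f=grab_frame("side"); save(f,"s2.png")
u,v=map(int,proj(f,s["position"]))
im=f["img"][max(v-70,0):v+70,max(u-100,0):u+100,::-1]
cv2.imwrite("pics/s2c.png",cv2.resize(im,None,fx=3.5,fy=3.5,interpolation=2))
E
```

```text
[ 0.5764 -0.4307  0.0241]
6.75 [0.433  0.0692 0.0045] 0.5935525583559093 20.23597691739269 [-1.2517 -0.2695  5.5753]
8.6917 [ 0.4415 -0.0738  0.0045] 0.594201901357722 20.245817547074694 [-0.5099  1.7772  4.1352]
```

View pics/s2c.png

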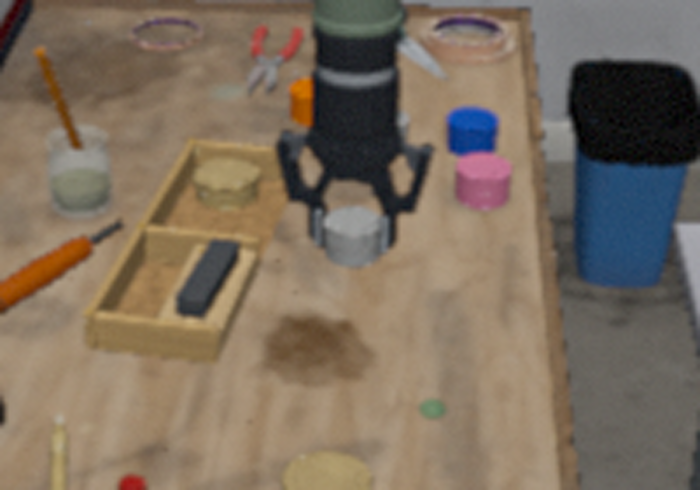

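The tin is held between the pads (crop ~(352,237)), pressed lightly on the bench in front of the compartment's left half. Now I'll slide it in and release.

Run:
```python
from h import *
np.set_printoptions(precision=4,suppress=True)
z=get_state()["position"][2]
hit=move_l(fw(-.017,-.033,z),.06,until_force=12)
s=get_state();print(hit,s["clock"],s["position"],s["finger_gap"],s["contact_force"])
if not hit:
    let_go(); print(get_state()["contact_force"])
    move_l(fw(-.017,-.033,.1),.1)
    movep(fw(-.16,.0,.27),down(A+np.pi/2))
    f=wrist(); save(f,"w3.png")
    for n,zz in {"flat_tin_a":.024,"tall_tin_a":.034,"stone":.044}.items():
        for r in silhouettes("wrist",n)[:5]:
            print(n,round(r["score"],2),np.round(r["centre"]),RF.T@(wray(f,r["centre"],zz)[:2]-TF))
    L=[(-55,158),(-55,-158),(-55,14)]
    print(get_state()["clock"])
```

```text
True 9.1 [ 0.4415 -0.0737  0.0045] 0.5905203842849692 [-0.7199  0.5996  5.5387]
```

Run:
```python
from h import *
np.set_printoptions(precision=4,suppress=True)
z=get_state()["position"][2]
for x in (-.115,-.08,-.045,-.017):
    hit=move_l(fw(x,-.033,z),.05,until_force=30)
    s=get_state();print(hit,s["clock"],s["position"],s["finger_gap"],s["contact_force"])
    if hit: break
else:
    let_go(); print(get_state()["contact_force"])
    move_l(fw(-.017,-.033,.1),.1)
    movep(fw(-.16,.0,.27),down(A+np.pi/2))
    f=wrist(); save(f,"w3.png")
    for n,zz in {"flat_tin_a":.024,"tall_tin_a":.034,"stone":.044}.items():
        for r in silhouettes("wrist",n)[:5]:
            print(n,round(r["score"],2),np.round(r["centre"]),RF.T@(wray(f,r["centre"],zz)[:2]-TF))
    print(get_state()["clock"])
```

```text
False 9.55 [ 0.4567 -0.0759  0.0044] 0.5948079473622786 [1.546  0.2379 1.8074]
False 10.4 [ 0.4911 -0.0799  0.0044] 0.5871439652113588 [0.3532 0.4751 0.4422]
False 11.25 [ 0.5256 -0.0842  0.0044] 0.591477625346336 [0.6368 0.2866 0.3942]
False 11.9583 [ 0.5537 -0.0877  0.0044] 0.5876935773101725 [-0.8669  0.4756 -0.1381]
[ 1.2252 -0.3343 -0.1165]
flat_tin_a 0.82 [437. 242.] [ 0.0048 -0.1048]
tall_tin_a 0.95 [292. 323.] [-0.2066 -0.2351]
tall_tin_a 0.81 [347. 320.] [-0.1224 -0.2293]
tall_tin_a 0.74 [427. 193.] [-0.0226 -0.0303]
tall_tin_a 0.73 [274. 279.] [-0.2294 -0.1557]
tall_tin_a 0.55 [396. 334.] [-0.0416 -0.2636]
stone 0.93 [425. 104.] [-0.0349  0.0843]
14.6083
```

View pics/w3.png

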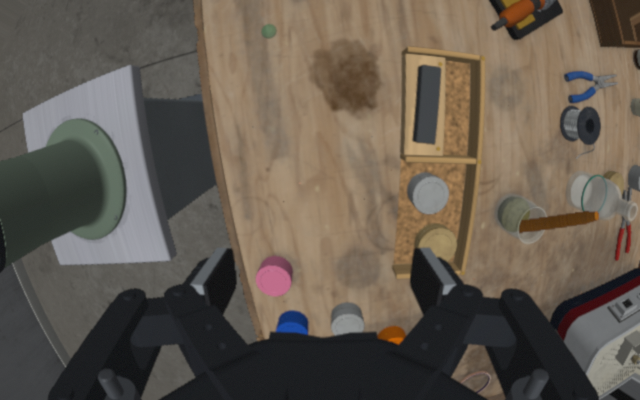

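The tin at (429,193) is wholly inside the compartment, with about 10 mm to spare from the front line. Now the stone: push it with shut fingers along the frame's x.

Run:
```python
from h import *
np.set_printoptions(precision=4,suppress=True)
qn=get_state()["q"]
best=min((j for j in (ik(fw(-.09,.085,.10),down(A)),ik(fw(-.09,.085,.10),down(A+np.pi))) if j is not None),key=lambda j:abs(j[5]))
print(best)
set_joints(best); grab(20)
move_l(fw(-.09,.085,.031),.08)
move_l(fw(-.064,.085,.031),.05)
for x in (-.045,-.032,-.027,-.024):
    move_l(fw(x,.085,.031),.02)
    s=get_state();print(x,s["clock"],s["position"],s["finger_gap"],s["contact_force"])
f=grab_frame("side"); save(f,"s4.png")
for r in tip_of("side","stone_center")[:1]: print(r["score"],r["centre"],RF.T@(ray_plane(f,r["centre"],.034)[:2]-TF))
u,v=map(int,proj(f,fw(0,.084,.024)))
im=f["img"][max(v-50,0):v+50,u-70:u+70,::-1]
cv2.imwrite("pics/s4c.png",cv2.resize(im,None,fx=5,fy=5,interpolation=2))
```

```text
[-0.0713  0.3647 -0.512   0.6941  0.      0.0518]
-0.045 19.4 [0.5404 0.0329 0.031 ] -0.0034138370308039357 [ 0.6794 -0.2332 -0.2548]
-0.032 20.2 [0.5534 0.0312 0.031 ] -0.0027359785227215284 [ 0.3866 -0.7362  0.0436]
-0.027 20.6 [0.5584 0.0307 0.031 ] -0.0016513601123735035 [ 0.0506  0.4806 -1.8701]
-0.024 20.9 [0.5615 0.0302 0.031 ] -0.0034051921701089903 [ 0.5728  0.9103 -0.0538]
0.71 [286.2, 216.3] [0.0059 0.116 ]
```

View pics/s4c.png

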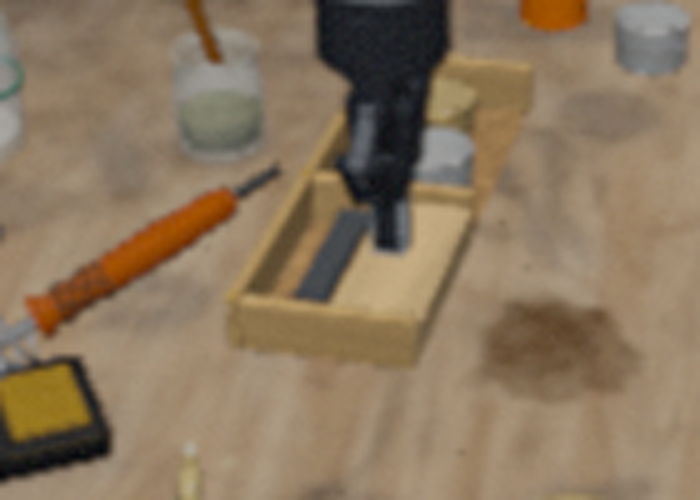

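The stone appears to have dropped into the bay just behind the step (crop ~(335,255)). I'll retract and check from above.

Run:
```python
from h import *
np.set_printoptions(precision=4,suppress=True)
move_l(fw(-.045,.085,.031),.06); move_l(fw(-.045,.085,.12),.1)
movep(fw(-.10,.05,.20),down(A+np.pi/2)); 
f=wrist(); save(f,"w5.png")
r=silhouettes("wrist","stone")[0]; m=r["mask"].astype(np.uint8)
b=cv2.minAreaRect(max(cv2.findContours(m,0,2)[0],key=cv2.contourArea))
print(r["score"],b,[RF.T@(wray(f,k,.026)[:2]-TF) for k in cv2.boxPoints(b)])
u,v=map(int,r["centre"])
im=f["img"][max(v-75,0):v+75,max(u-100,0):u+100,::-1]; cv2.imwrite("pics/w5c.png",cv2.resize(im,None,fx=4,fy=4,interpolation=2))
g=grab_frame("side"); im=g["img"][150:260,230:370,::-1]; cv2.imwrite("pics/s5c.png",cv2.resize(im,None,fx=5,fy=5,interpolation=2))
print(get_state()["clock"])
```

```text
0.78 ((426.4908752441406, 147.91842651367188), (21.59010124206543, 90.73240661621094), 3.094058036804199) [array([-0.0017,  0.0372]), array([-0.0012,  0.1347]), array([0.0232, 0.1352]), array([0.0238, 0.036 ])]
24.0417
```

View pics/w5c.png

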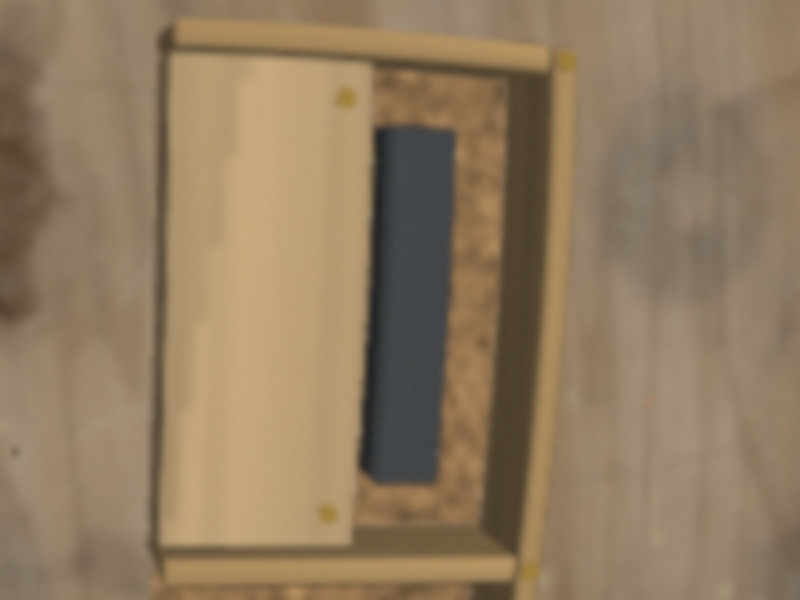

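View pics/s5c.png

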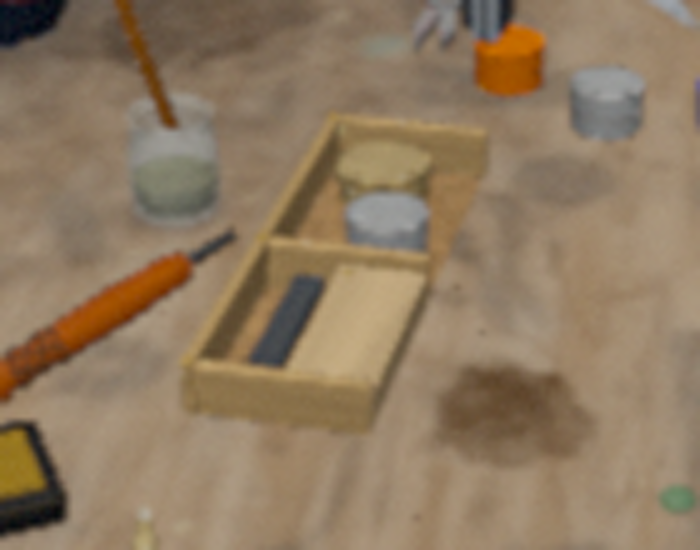

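The stone is in the bay at about (415,305) of the first crop, but I can't tell whether it stands upright or leans. I'll look from straight above and from the back side.

Run:
```python
from h import *
np.set_printoptions(precision=4,suppress=True)
o=down(A+np.pi/2); R=Rn.from_rotvec(o).as_matrix()
f=wrist(); T=np.array(f["T_tool_cam"]); print(T)
ims=[]
for dx in (0.0,.08):
    cam=np.array(fw(.012+dx,.085-.10*0,.20)); # desired camera position
    p=cam-R@T[:3,3]
    try: movep(list(p),o)
    except MotionError as e: print(e); continue
    f=wrist(); print(f["W"][:3,3],RF.T@(f["W"][:2,3]-TF))
    r=silhouettes("wrist","stone")[0]; m=r["mask"].astype(np.uint8)
    b=cv2.minAreaRect(max(cv2.findContours(m,0,2)[0],key=cv2.contourArea))
    print(r["score"],b[1],np.array([RF.T@(wray(f,k,.026)[:2]-TF) for k in cv2.boxPoints(b)]))
    u,v=map(int,r["centre"]); im=f["img"][max(v-75,0):v+75,max(u-50,0):u+50,::-1]
    ims.append(cv2.resize(im,(390,590),interpolation=2))
cv2.imwrite("pics/w6.png",np.hstack(ims)); print(get_state()["clock"])
```

```text
[[-0.0005 -0.9611 -0.2762  0.0707]
 [ 1.     -0.0008  0.001  -0.0003]
 [-0.0012 -0.2762  0.9611 -0.1431]
 [ 0.      0.      0.      1.    ]]
[0.5965 0.0261 0.2004] [0.0117 0.0852]
0.64 (169.0, 37.0) [[0.0024 0.1342]
 [0.0229 0.1342]
 [0.0235 0.0365]
 [0.0018 0.0365]]
[0.6769 0.0164 0.2015] [0.0926 0.0854]
0.86 (158.67848205566406, 44.123226165771484) [[0.001  0.1365]
 [0.0304 0.1333]
 [0.0308 0.0376]
 [0.0001 0.0367]]
25.475
```

View pics/w6.png

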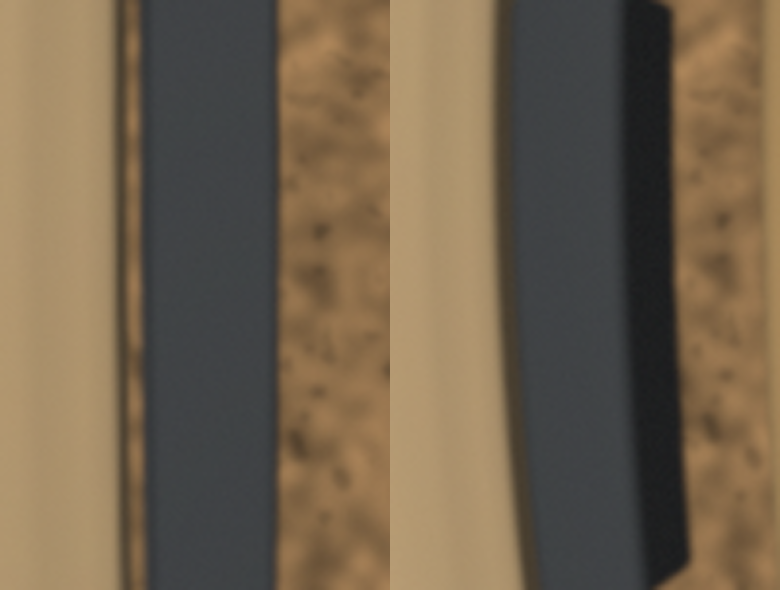

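From straight above, the stone shows a single face about 20 mm wide (columns 145–277), clear of the step. From behind, the vertical back side shows. It stands upright on its narrow side.

```bash
python3 -c "
from h import *
print(get_state()['position']); print(sign_off())"
```

```text
[ 0.66682261 -0.05357297  0.05771043]
the job is handed in; nothing more can be done
None
```

The job is handed in: a grey tall tin is wholly inside the tin compartment beside the flat one, and the stone stands on its long narrow side in its bay, at about 25.5 s on the clock; nothing else was moved on purpose, but I did not re-measure the bystanders.

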